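Roll down the glued colour chart

TASK

The colour chart has just been glued on its board: press it down by rolling the wooden roller over it with your fingertips on top of the roller, away from you, until the roller comes to rest squarely on the blue strip. Push only on the upper half of the roller, so that it rolls rather than skids; do not grip or lift it, and do not touch the board or the chart. Leave the pots, bottles and other things where they stand.

Things in the scene. Friction and masses are not known exactly. Their poses are not given: they have to be found in the camera images.
- roller: plain wooden cylinder, 60 mm diameter, 180 mm long, black bands near the ends, 0.3 kg, lying on the board. Origin: its middle, on its axis, 36 mm above the table (top at 66 mm). y axis along it; x and z turn as it rolls. Let go at 0.1 m/s it stops within 20 mm. A tip that rides on top without slip moves twice as far as the roller and soon comes off the crown, so several strokes are needed.
- strip: blue stop strip across the board, 24 mm wide (x), 200 mm long (y), flat. Origin: its middle, on the board's face, 6 mm above the table. Its x axis points the way the roller must travel, from chart to strip; y runs along the strip. The roller starts 75 to 155 mm back from it (-x), nearly parallel. Its place on the board varies.
- board: grey mounting board, 260 mm (x) by 290 mm (y), 6 mm thick, fixed, turned by up to 0.4 rad either way. Origin: middle of its underside; axes parallel to the strip's. The white paper chart with six colour patches, 120 by 180 mm, lies flat on it, centred 40 mm to -x of the board's middle.
- pot_red: bystander: small red paint pot with white cap, 30 mm in diameter, 45 mm high, standing on the board at its near left corner; origin at the middle of its underside
- pot_green: bystander: small green paint pot with white cap, 30 mm in diameter, 45 mm high, standing on the board at its near right corner; origin at the middle of its underside
- tin: bystander: white and blue solvent tin, 90 mm in diameter, 170 mm high, standing on the table; origin at the middle of its underside
- beaker: bystander: clear empty plastic beaker, 76 mm across the rim, 95 mm high, standing on the table; origin at the middle of its underside
- ink: bystander: amber bottle with white cap, 40 mm in diameter, 70 mm high, standing on the table; origin at the middle of its underside
- jar: bystander: white jar with blue lid, 68 mm in diameter, 75 mm high, standing on the table; origin at the middle of its underside
- brush: bystander: paint brush lying on the table; origin in its middle
Things that resemble listed ones, but are neither listed nor needed, are in the scene too. Leave any yellow look-alike of the roller alone.

How it is judged (in metres and radians):
On the way:
1. the roller has turned over by a quarter turn or so (1.2 rad) by rolling, while still more than 25 mm short of the strip (angle between roller's own z axis and vertical above 1.2 rad and x of roller in the frame of strip below -0.025 m).
At the end, for the whole second after the job is handed in: The roller lies at rest on the board with its axis over the blue strip: its middle within 12 mm of the strip's centre line and within 30 mm of the strip's middle lengthways, its axis within 0.17 rad (10 degrees) of the strip's direction (x of roller in the frame of strip between -0.012 and 0.012 m and y of roller in the frame of strip between -0.03 and 0.03 m and angle between the y axis of roller and the y axis of strip, either way round below 0.17 rad and z of roller in the frame of strip below 0.034 m and linear speed of roller below 0.01 m/s and angular speed of roller below 0.3 rad/s); the robot touches nothing.
It fails at once if the roller is lifted more than 12 mm off the board (z of roller in the frame of strip above 0.042 m).
It fails at once if the fingers touch the roller with their tips below its mid-height, or straddle it (contact force between the fingers and roller above 0.3 N and height (world z) of the grasp point below 0.053 m).
It fails at once if the fingers touch the board or the chart (contact force between the fingers and board above 1 N).
It fails at once if a bystander is moved by more than 20 mm (distance of any of pot_red, pot_green, tin, beaker, ink, jar, brush from where it was at the start of the episode above 0.02 m).
It also fails if it takes over 48 s, if anything falls off the work surface, if the arm or the gripper's body presses on something with over 40 N, if the wrist force passes 120 N, or if a joint passes its speed limit or range.

ROBOT

A 6-joint arm with a two-finger parallel gripper is mounted at the origin on the work surface. World frame = base frame: x ahead of the robot, y to its left, z up, the work surface at z = 0. Lengths are in mm, angles in rad, forces in N, time in s.
With the tool pointing down it reaches from about 400 to 825 mm from the base axis. Payload 7 kg.
Tool frame: the origin (TCP) lies where the fingers leave the gripper's body, on its centre line; the fingertips stand 66 mm ahead of it and the grasp point (between the pads) lies 47 mm ahead of it; z points along the fingers, y is the line along which they close (so a half turn about z gives the same grasp; the last joint's range is limited). The gripper opens to 88 mm and grips with 3 to 60 N. Pads are 19 mm wide; open, the fingers measure 130 mm over their backs; the gripper's body (78 mm by 193 mm) begins 47 mm behind the grasp point.
Start: joints at [-1.03, 0.359, 0.012, 0, -1.224, -0.288], TCP at [168.802, -653.53, 292.161] pointing down, gripper open.
Joint ranges: [-3.07, 3.07], [-1.43, 2.12], [-1.02, 1.25], [-3.03, 1.67], [-3.05, -0], [-3.03, 3.03]. Speed limits (rad/s): [2.39, 2.39, 3.01, 3.14, 3.14, 3.14].

INTERFACE

Orientations are given as [roll, pitch, yaw] about the fixed x, y, z axes, in that order (R = Rz(yaw) Ry(pitch) Rx(roll)).
In Python, from workcell import robot gives the robot as it stands.
- The arm moves only by the tool servo_tool, never from a script. Its argument "moves" is a list of rows, each a list of 2 entries, a list of its own where there are three numbers: the shift along the tool's x, y, z in units of 30 mm (1.0 is 30 mm), then the turn, a rotation vector about the tool's x, y, z in units of 5 degrees (1.0 is 5 degrees). A call has exactly 8 rows; each row shifts and turns the commanded pose from where the row before left it, along the tool's axes as they then stand; what a row does not reach is not made up. A row lasts 1/10 s, in which the tool goes at most 50 mm and 8.59 degrees, less where a joint would pass 70% of its speed; a pose out of reach is approached as far as the arm can. A call is refused whole if a number of a shift passes 1 or a number of a turn 1, either way. A call with a gripper value outside its range is refused whole. "hand" is the opening, from 0 (shut) to 1 (fully open), set as the call begins (left out, the last holds). The fingers move at their own pace and stop on an object; the grip force is fixed at half the most. Time passes only in rows, so rows that do not move let the fingers close, or fill a call up. It gives the time, the measured TCP pose, the force, the opening and the grip force at its end, in the units of the state.
- robot.sense(): the state, without advancing time (a new reading comes with each control period).
- robot.snapshot(name): name is "scene" or "side" or "wrist"; returns the picture (420x560x3 uint8, red, green, blue); there is no depth.
- robot.calibration(name): a dict with "fx", "fy", "cx", "cy" (pixels), "rvec" (rotation vector, rad) and "tvec" (3), from world to camera coordinates, as OpenCV has them. Camera axes: x right, y down, z forward; pixel columns grow to the right and rows downward; lengths in mm; the calibration is good to about 2 mm. The wrist camera is an equidistant fisheye: a pixel r from the principal point sees the ray r / f radians off the axis. A picture is of the moment at which its call begins: read the wrist's pose just before it. calibration takes no time and is no camera call; for the wrist camera it gives the pose at the moment of the call.
- robot.close_job(): hands the job in; it is judged then, once.
Trained networks look in the newest picture that a camera, given by its name, has taken for a name from the list of things; names that differ only in an ending like _2 or _b are one class to them, and where a whole thing is asked for, a point or a joint stands for the part that bears it (a point fixed in the world has none). Each returns a list of dicts, best first, with "conf" (0 to 1); they miss things now and then, are a little off and sometimes report something else, mostly with a low value. They report only what shows in the picture. A call takes as long as a camera call. They do not tell look-alikes from the thing itself.
- robot.silhouettes(camera, target): "region" (420x560 bool, what is visible of it) and "location" ([row, column] in pixels, amid what is visible of it).
The state is a dict: "time_s": time; "qpos": joint angles; "joint_vel": joint speeds; "joint_efforts": joint torques, N m; "ee_pos": TCP position; "tcp_rot": TCP orientation; "ft_force": force on the tool from outside, world axes, zero at the start; "ft_torque": the same for the moment, N m; "opening": finger opening in mm; "grasp_force": force on a finger pad.
Only numpy, scipy, OpenCV 4.12 (cv2) and the standard library are available. Lean on these libraries where they do the work, as an engineer would, in place of code of your own. Each camera call takes 0.05 s, during which the arm holds its last target. There are 200 camera calls.

## Working session

There is one attempt and no reset: what is moved stays moved. The work goes in short steps, Python scripts to look and compute and a tool call to move; the robot and the scene stay as the last step left them, time stands still between calls to the robot, and variables do not carry over. Pictures are saved under pics/ and viewed, at most 10 in all, crops included, and the job is handed in when it is done.

Besides the shell and the picture viewer there is one more tool, called after "Emit:" as name([rows], argument=value, ...), one row to a line, values as JSON. servo_tool: Moves the arm, as the interface text tells. Its arguments: {"type":"object","properties":{"moves":{"type":"array","items":{"type":"array"}},"hand":{"type":"number"}},"required":["moves"]}

```bash
mkdir -p pics; ls; python3 - <<'E'
from workcell import robot
import cv2,numpy as np
s=robot.sense();print(s['time_s'],s['ee_pos'],s['tcp_rot'],s['opening'])
ims=[]
for c in("scene","side"):
    im=robot.snapshot(c);cv2.imwrite(f'pics/{c}0.png',im[:,:,::-1])
    k=robot.calibration(c);print(c,k)
    for t in("roller","strip","board"):
        for d in robot.silhouettes(c,t):
            r=d['region'];print(c,t,round(d['conf'],2),d['location'],r.sum())
            np.save(f'{c}_{t}_{int(d["conf"]*1000)}.npy',r)
E
ls
```

```text
pics
0.0 [ 168.70442236 -653.17771265  291.22065942] [ 3.13989961e+00 -1.64304384e-04 -2.88892119e+00] 87.78106746643908
scene {'fx': 397.8137957650176, 'fy': 397.8137957650176, 'cx': 276.04063394216337, 'cy': 207.05699867071056, 'rvec': array([ 2.09935648,  1.52015406, -0.47907883]), 'tvec': array([-153.26518234, -332.89944143, 1428.98523739])}
scene roller 0.67 [209.2, 281.1] 1347
scene roller 0.64 [145.9, 376.4] 1108
scene strip 0.71 [246.8, 307.4] 490
scene board 0.77 [238.5, 299.3] 5850
side {'fx': 523.8976078914643, 'fy': 523.8976078914643, 'cx': 279.6167959392676, 'cy': 207.86924554642437, 'rvec': array([ 1.00357853, -2.26693518,  1.22642895]), 'tvec': array([ 316.67471992,  225.79204727, 1026.09627372])}
side roller 0.67 [214.1, 272.9] 1567
side roller 0.64 [321.4, 172.1] 3458
side strip 0.62 [208.3, 223.4] 389
side board 0.66 [213.8, 106.9] 3088
side board 0.6 [222.9, 242.8] 5130
pics
scene_board_770.npy
scene_roller_640.npy
scene_roller_670.npy
scene_strip_710.npy
side_board_600.npy
side_board_660.npy
side_roller_640.npy
side_roller_670.npy
side_strip_620.npy
```

View pics/scene0.png

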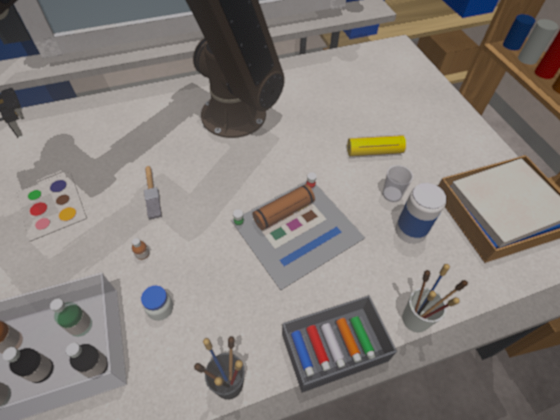

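View pics/side0.png

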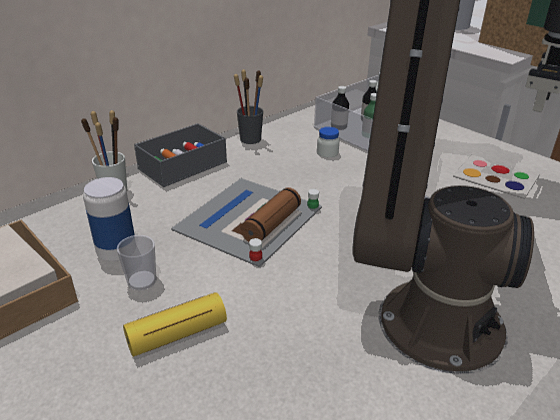

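The brown roller is at row 209, col 281 in the scene picture and at (214, 273) in the side picture, lying on the chart. The yellow cylinder at scene (146, 376) / side (321, 172) is the look-alike. The brown one on the board matches the description. The blue strip is at scene (247, 307).

```bash
cat > h.py <<'E'
from workcell import robot
import cv2,numpy as np
from scipy.optimize import minimize
def proj(k,P):
    K=np.array([[k['fx'],0,k['cx']],[0,k['fy'],k['cy']],[0,0,1.]])
    return cv2.projectPoints(np.float64(P),k['rvec'],k['tvec'],K,None)[0][:,0]
def cyl(x,y,a,z=36,R=30,L=180):
    t=np.linspace(0,2*np.pi,40);u=np.array([-np.sin(a),np.cos(a),0]);v=np.array([np.cos(a),np.sin(a),0])
    return np.vstack([np.array([x,y,z])+s*L/2*u+R*(np.cos(t)[:,None]*v+np.sin(t)[:,None]*np.array([0,0,1])) for s in(-1,1)])
def rect(x,y,a,z=6,w=24,l=200):
    u=np.array([-np.sin(a),np.cos(a),0]);v=np.array([np.cos(a),np.sin(a),0])
    return np.array([np.array([x,y,z])+i*w/2*v+j*l/2*u for i,j in((-1,-1),(-1,1),(1,1),(1,-1))])
def back(k,uv,z):
    R=cv2.Rodrigues(k['rvec'])[0];c=-R.T@k['tvec']
    d=R.T@np.array([(uv[0]-k['cx'])/k['fx'],(uv[1]-k['cy'])/k['fy'],1]);return (c+d*(z-c[2])/d[2])[:2]
def fit(model,regs,x0,occl=()):
    # regs: list of (calib, region)
    def cost(p):
        e=0
        for k,r in regs:
            h=cv2.convexHull(np.float32(proj(k,model(*p))))
            m=np.zeros((1680,2240),np.uint8);cv2.fillConvexPoly(m,np.int32(np.round((h[:,0]+.5)*64)),1,shift=4)
            m=cv2.resize(m.astype(np.float32),(560,420),interpolation=cv2.INTER_AREA)
            e+=1-np.minimum(m,r).sum()/np.maximum(m,r).sum()
        return e/len(regs)
    best=None
    x0=np.array(x0,float);sim=np.vstack([x0,x0+[12,0,0],x0+[0,12,0],x0+[0,0,.1]])
    o=minimize(cost,x0,method='Nelder-Mead',options=dict(initial_simplex=sim,xatol=.05,fatol=1e-4))
    return o.x,o.fun
def rel(st,ro):
    x,y,a=st;d=np.array(ro[:2])-[x,y]
    return np.array([np.cos(a)*d[0]+np.sin(a)*d[1],-np.sin(a)*d[0]+np.cos(a)*d[1],ro[2]-a])
E
cat > m.py <<'E'
from h import *
ks={c:robot.calibration(c) for c in("scene","side")}
L=lambda n:np.load(n+'.npy').astype(np.float32)
for n,f,z,nm in(('strip',rect,6,('scene_strip_710','side_strip_620')),('roller',cyl,36,('scene_roller_670','side_roller_670'))):
    regs=[(ks['scene'],L(nm[0])),(ks['side'],L(nm[1]))]
    r=regs[0][1];v=np.argwhere(r>0);p0=back(ks['scene'],v.mean(0)[::-1],z)
    rc=cv2.boxPoints(cv2.minAreaRect(np.float32(v[:,::-1])));
    q=np.array([back(ks['scene'],c,z) for c in rc]);e=[q[1]-q[0],q[2]-q[1]];e=max(e,key=np.linalg.norm)
    a=np.arctan2(e[1],e[0])-np.pi/2;a=(a+np.pi/2)%np.pi-np.pi/2
    print(n,p0,a)
    for g in(regs,regs[:1],regs[1:]):print(fit(f,g,[*p0,a]))
E
python3 m.py
python3 -c "
import cv2;a=cv2.imread('pics/scene0.png')[160:290,220:380];cv2.imwrite('pics/c0.png',cv2.resize(a,None,fx=4.5,fy=4.5,interpolation=2))"
```

```text
strip [598.23471225  60.2150824 ] 0.28281363414512484
(array([5.98167321e+02, 6.58285471e+01, 2.56034741e-01]), np.float64(0.16924428939819336))
(array([5.95819803e+02, 6.81316570e+01, 2.59380253e-01]), np.float64(0.139370858669281))
(array([6.00260649e+02, 6.49846483e+01, 2.63238824e-01]), np.float64(0.10642093420028687))
roller [467.06861591  29.41465428] 0.2716900468797103
(array([4.66206132e+02, 2.99961648e+01, 2.71900296e-01]), np.float64(0.05134919285774231))
(array([4.66028414e+02, 3.07998045e+01, 2.65763000e-01]), np.float64(0.03481501340866089))
(array([4.66694144e+02, 2.93348940e+01, 2.71681620e-01]), np.float64(0.06534600257873535))
```

View pics/c0.png

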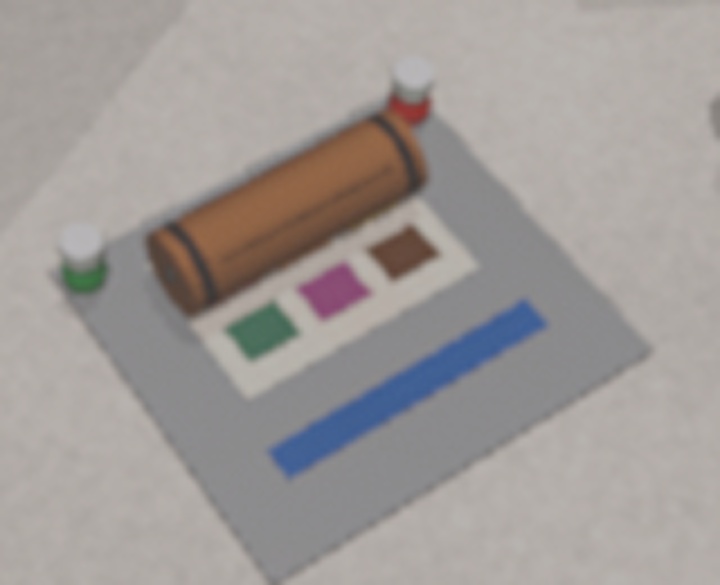

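The crop confirms the brown cylinder with black bands, lying on the chart. The tool's yaw already matches the strip (tool x = strip −x, tool y = strip y). Travelling to above the roller.

Emit:
servo_tool([
  [[-0.6,0.8,0],[0,0,0]],
  [[-0.6,0.8,0],[0,0,0]],
  [[-0.6,0.8,0],[0,0,0]],
  [[-0.6,0.8,0],[0,0,0]],
  [[-0.6,0.8,0],[0,0,0]],
  [[-0.6,0.8,0],[0,0,0]],
  [[-0.6,0.8,0],[0,0,0]],
  [[-0.6,0.8,0],[0,0,0]],
], hand=1)

```text
time_s: 1.2
ee_pos: [260.5, -430.5, 292.3]
tcp_rot: [-3.141, 0.0, -2.889]
ft_force: [1.8, -0.1, -0.0]
opening: 87.6
grasp_force: 0.0
```

Emit:
servo_tool([
  [[-0.6,0.8,0],[0,0,0]],
  [[-0.6,0.8,0],[0,0,0]],
  [[-0.6,0.8,0],[0,0,0]],
  [[-0.6,0.8,0],[0,0,0]],
  [[-0.6,0.8,0],[0,0,0]],
  [[-0.6,0.8,0],[0,0,0]],
  [[-0.6,0.8,0],[0,0,0]],
  [[-0.6,0.8,0],[0,0,0]],
])

```text
time_s: 2.0
ee_pos: [351.8, -208.5, 292.5]
tcp_rot: [-3.141, 0.001, -2.889]
ft_force: [0.5, 0.0, -0.1]
opening: 87.7
grasp_force: 0.0
```

Emit:
servo_tool([
  [[-0.6,0.8,0],[0,0,0]],
  [[-0.6,0.8,0],[0,0,0]],
  [[-0.6,0.8,0.2],[0,0,0]],
  [[-0.6,0.8,0.4],[0,0,0]],
  [[-0.6,0.8,0.6],[0,0,0]],
  [[-0.6,0.8,0.8],[0,0,0]],
  [[-0.4,0.6,0.6],[0,0,0]],
  [[-0.1,0.2,0.3],[0,0,0]],
])

```text
time_s: 2.8
ee_pos: [428.8, -14.9, 203.9]
tcp_rot: [-3.142, -0.001, -2.887]
ft_force: [-0.8, 0.5, -1.0]
opening: 87.5
grasp_force: 0.0
```

```bash
cat > look.py <<'E'
from h import *
ST=np.load('st.npy')
def tip():
    s=robot.sense();r=cv2.Rodrigues  # tips in strip frame
    from scipy.spatial.transform import Rotation as Ro
    R=Ro.from_euler('xyz',s['tcp_rot']);p=np.array(s['ee_pos'])+R.apply([0,0,66])
    yaw=s['tcp_rot'][2]+np.pi
    return s,p,np.r_[rel(ST,[p[0],p[1],yaw])[:2],p[2],(yaw-ST[2]+np.pi)%(2*np.pi)-np.pi]
def look(x0):
    regs=[]
    for c in("scene","side"):
        robot.snapshot(c);k=robot.calibration(c)
        for d in robot.silhouettes(c,"roller"):
            uv=proj(k,[[x0[0],x0[1],36]])[0]
            if np.hypot(uv[0]-d['location'][1],uv[1]-d['location'][0])<25: regs.append((k,d['region'].astype(np.float32)));print(c,d['conf'],int(d['region'].sum()));break
    return fit(cyl,regs,x0),[fit(cyl,[g],x0)[0] for g in regs]
E
python3 - <<'E'
from h import *
regs=[]
for c in("scene","side"):
    im=cv2.imread(f'pics/{c}0.png').astype(int);k=robot.calibration(c)
    b,g,r=im[...,0],im[...,1],im[...,2]
    m=((b-r>40)).astype(np.uint8)
    n,lab,_,cen=cv2.connectedComponentsWithStats(m)
    uv=proj(k,[[598,65,6]])[0];i=1+np.argmin(np.hypot(*(cen[1:]-uv).T));reg=(lab==i).astype(np.float32)
    print(c,reg.sum());regs.append((k,reg));print(fit(rect,[(k,reg)],[598,65,.26]))
x,f=fit(rect,regs,[598,65,.26]);print(x,f);np.save('st.npy',x)
print(rel(x,[466.2,30,.27]))
import look
s,p,t=look.tip();print(s['time_s'],s['ee_pos'],p,t,s['ft_force'])
E
```

```text
scene 499.0
(array([5.94346479e+02, 6.67790105e+01, 2.64683758e-01]), np.float64(0.09506440162658691))
side 399.0
(array([5.97867866e+02, 6.58561036e+01, 2.61385887e-01]), np.float64(0.07867002487182617))
[5.96183200e+02 6.56906200e+01 2.61099002e-01] 0.12955862283706665
[-1.34790926e+02 -9.26769890e-01  8.90099812e-03]
2.8 [428.79788653 -14.89626715 203.94162828] [428.71880041 -14.92287926 137.94168102] [-1.82598272e+02 -3.46515827e+01  1.37941681e+02 -6.59927966e-03] [-0.79446895  0.51710238 -0.96475741]
```

Emit:
servo_tool([
  [[-0.4,0.4,0.2],[0,0,0]],
  [[-0.4,0.4,0.3],[0,0,0]],
  [[-0.3,0.3,0.4],[0,0,0]],
  [[-0.2,0.05,0.4],[0,0,0]],
  [[0,0,0.4],[0,0,0]],
  [[0,0,0.3],[0,0,0]],
  [[0,0,0.15],[0,0,0]],
  [[0,0,0.05],[0,0,0]],
])

```text
time_s: 3.6
ee_pos: [457.6, 26.5, 138.5]
tcp_rot: [-3.141, -0.001, -2.889]
ft_force: [-0.2, -0.0, -0.8]
opening: 87.6
grasp_force: 0.0
```

```bash
cat > t.py <<'E'
from look import *
s,p,t=tip();print(s['time_s'],'tip strip',t.round(2),s['ft_force'])
E
python3 t.py; python3 -c "
from workcell import robot;import cv2
cv2.imwrite('pics/w1.png',robot.snapshot('side')[:,:,::-1][120:300,140:400].repeat(3,0).repeat(3,1))"
```

```text
3.6 tip strip [-1.4412e+02 -2.0900e+00  7.2550e+01 -1.0000e-02] [-0.20651955 -0.02905115 -0.7628234 ]
```

View pics/w1.png

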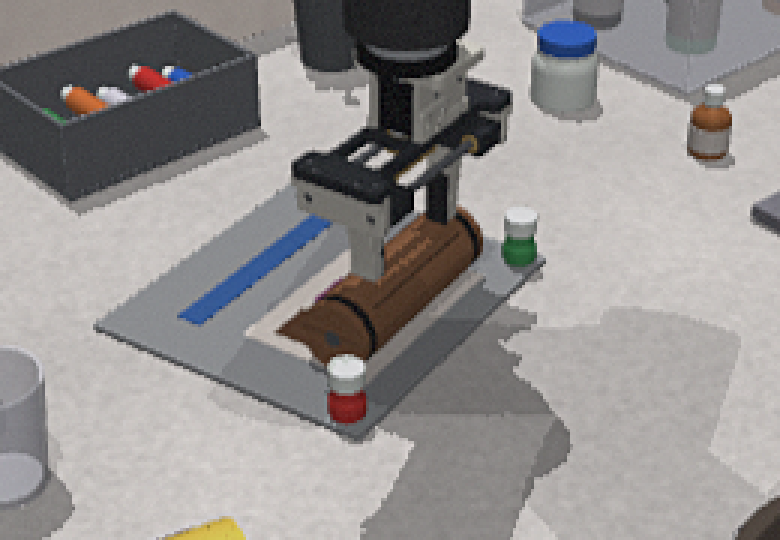

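The open fingers sit just above the roller, near its middle, with the bands clear of them. Touching down and making a first gentle stroke.

Emit:
servo_tool([
  [[0,0,0.15],[0,0,0]],
  [[0,0,0.1],[0,0,0]],
  [[0,0,0.02],[0,0,0]],
  [[-0.15,0,0],[0,0,0]],
  [[-0.2,0,0],[0,0,0]],
  [[-0.2,0,0],[0,0,0]],
  [[-0.15,0,0],[0,0,0]],
  [[0,0,0],[0,0,0]],
])

```text
time_s: 4.45
ee_pos: [479.8, 32.9, 131.7]
tcp_rot: [3.141, 0.002, -2.888]
ft_force: [0.4, 1.8, 8.0]
opening: 87.8
grasp_force: 3.8
```

```bash
cat > r.py <<'E'
from look import *
import sys
x0=np.load('ro.npy') if len(sys.argv)<2 else np.array([466.2,30,.27])
if len(sys.argv)>2:
    x0=np.array([ST[0]+float(sys.argv[2])*np.cos(ST[2]),ST[1]+float(sys.argv[2])*np.sin(ST[2]),ST[2]])
(x,f),e=look(x0);np.save('ro.npy',x);print('roller',rel(ST,x).round(3),round(f,3),[rel(ST,q).round(2).tolist() for q in e])
E
python3 r.py 1;python3 t.py
```

```text
scene 0.88 1044
side 0.57 1454
roller [-1.22418e+02 -1.96100e+00  1.70000e-02] 0.18 [[-122.56, -0.8, 0.03], [-121.27, -4.44, 0.01]]
4.65 tip strip [-1.2127e+02 -1.6100e+00  6.5750e+01 -1.0000e-02] [-1.13923428  2.12605889  7.04166485]
```

Emit:
servo_tool([
  [[-0.2,0,0],[0,0,0]],
  [[-0.25,0,0],[0,0,0]],
  [[-0.2,0,0],[0,0,0]],
  [[-0.1,0,0],[0,0,0]],
  [[0,0,-0.3],[0,0,0]],
  [[0.4,0,0],[0,0,0]],
  [[0.45,0,0],[0,0,0]],
  [[0,0,0.1],[0,0,0]],
])

```text
time_s: 5.45
ee_pos: [472.4, 30.3, 137.0]
tcp_rot: [3.141, -0.001, -2.889]
ft_force: [0.3, 0.6, -0.3]
opening: 87.7
grasp_force: 0.0
```

```bash
python3 r.py;python3 t.py
```

```text
scene 0.81 1319
roller [-1.132e+02 -3.320e-01  1.900e-02] 0.055 [[-113.2, -0.33, 0.02]]
5.65 tip strip [-1.2573e+02 -1.9100e+00  7.1150e+01 -1.0000e-02] [ 0.91749901 -0.30301434  0.73714772]
```

Emit:
servo_tool([
  [[0,0,0.15],[0,0,0]],
  [[0,0,0.06],[0,0,0]],
  [[-0.15,0,0],[0,0,0]],
  [[-0.25,0,0],[0,0,0]],
  [[-0.3,0,0],[0,0,0]],
  [[-0.3,0,0],[0,0,0]],
  [[-0.3,0,0],[0,0,0]],
  [[-0.25,0,0],[0,0,0]],
])

```text
time_s: 6.45
ee_pos: [521.8, 44.0, 131.2]
tcp_rot: [3.141, 0.002, -2.888]
ft_force: [-1.5, 2.3, 4.9]
opening: 88.0
grasp_force: 2.0
```

Emit:
servo_tool([
  [[-0.15,0,0],[0,0,0]],
  [[0,0,0],[0,0,0]],
  [[0,0,-0.3],[0,0,0]],
  [[0.3,0,0],[0,0,0]],
  [[0.4,0,0],[0,0,0]],
  [[0.1,0,0],[0,0,0]],
  [[0,0,0.1],[0,0,0]],
  [[0,0,0],[0,0,0]],
])

```text
time_s: 7.25
ee_pos: [501.1, 38.0, 136.5]
tcp_rot: [-3.142, -0.0, -2.889]
ft_force: [0.6, -0.4, 0.1]
opening: 87.5
grasp_force: 0.0
```

```bash
python3 r.py 1 -88;python3 t.py
```

```text
scene 0.86 1293
side 0.72 1420
roller [-8.9739e+01 -3.7000e-01  2.5000e-02] 0.113 [[-90.02, -0.2, 0.02], [-89.4, -1.99, 0.03]]
7.45 tip strip [-9.848e+01 -2.120e+00  7.066e+01 -1.000e-02] [-0.22553253  0.64761176  0.37547701]
```

Emit:
servo_tool([
  [[0.13,0,0.1],[0,0,0]],
  [[0,0.05,0.09],[0,0,0]],
  [[-0.15,0,0],[0,0,0]],
  [[-0.25,0,0],[0,0,0]],
  [[-0.3,0,0],[0,0,0]],
  [[-0.3,0,0],[0,0,0]],
  [[-0.3,0,0],[0,0,0]],
  [[-0.25,0,0],[0,0,0]],
])

```text
time_s: 8.25
ee_pos: [543.1, 50.6, 131.4]
tcp_rot: [-3.142, 0.001, -2.889]
ft_force: [0.2, -1.1, 2.5]
opening: 87.3
grasp_force: 1.3
```

Emit:
servo_tool([
  [[-0.15,0,0],[0,0,0]],
  [[0,0,0],[0,0,0]],
  [[0,0,-0.3],[0,0,0]],
  [[0.3,0,0],[0,0,0]],
  [[0.4,0,0],[0,0,0]],
  [[0.2,0,0],[0,0,0]],
  [[0,0,0.1],[0,0,0]],
  [[0,0,0],[0,0,0]],
])

```text
time_s: 9.05
ee_pos: [520.1, 44.5, 136.9]
tcp_rot: [-3.142, -0.0, -2.889]
ft_force: [-0.4, 0.7, -0.1]
opening: 87.5
grasp_force: 0.0
```

```bash
python3 r.py 1 -65;python3 t.py
```

```text
scene 0.63 1284
side 0.88 1489
roller [-67.569   0.239   0.   ] 0.111 [[-68.29, 0.14, -0.0], [-67.61, -0.28, 0.0]]
9.25 tip strip [-7.831e+01 -7.900e-01  7.096e+01 -1.000e-02] [ 0.57668809  0.70420769 -0.98569381]
```

Emit:
servo_tool([
  [[0.06,0,0.12],[0,0,0]],
  [[0,0,0.09],[0,0,0]],
  [[-0.15,0,0],[0,0,0]],
  [[-0.25,0,0],[0,0,0]],
  [[-0.3,0,0],[0,0,0]],
  [[-0.3,0,0],[0,0,0]],
  [[-0.3,0,0],[0,0,0]],
  [[-0.25,0,0],[0,0,0]],
])

```text
time_s: 10.05
ee_pos: [565.0, 56.7, 131.4]
tcp_rot: [3.141, 0.002, -2.888]
ft_force: [-0.9, 2.6, 3.7]
opening: 88.0
grasp_force: 1.9
```

Emit:
servo_tool([
  [[-0.15,0,0],[0,0,0]],
  [[0,0,0],[0,0,0]],
  [[0,0,-0.3],[0,0,0]],
  [[0.3,0,0],[0,0,0]],
  [[0.4,0,0],[0,0,0]],
  [[0.2,0,0],[0,0,0]],
  [[0,0,0.1],[0,0,0]],
  [[0,0,0],[0,0,0]],
])

```text
time_s: 10.85
ee_pos: [541.6, 50.0, 136.5]
tcp_rot: [-3.142, -0.0, -2.889]
ft_force: [-0.3, 0.2, 0.0]
opening: 87.8
grasp_force: 0.0
```

```bash
python3 r.py 1 -44;python3 t.py
```

```text
scene 0.65 1333
side 0.69 1454
roller [-4.4469e+01 -4.1000e-02  1.3000e-02] 0.112 [[-44.7, -0.03, 0.0], [-44.35, -1.01, 0.02]]
11.05 tip strip [-5.611e+01 -9.800e-01  7.067e+01 -1.000e-02] [ 0.1291184   0.05876189 -0.55579832]
```

Emit:
servo_tool([
  [[0.04,0,0.12],[0,0,0]],
  [[0,0,0.08],[0,0,0]],
  [[-0.15,0,0],[0,0,0]],
  [[-0.25,0,0],[0,0,0]],
  [[-0.3,0,0],[0,0,0]],
  [[-0.3,0,0],[0,0,0]],
  [[-0.3,0,0],[0,0,0]],
  [[-0.25,0,0],[0,0,0]],
])

```text
time_s: 11.85
ee_pos: [587.1, 62.4, 131.4]
tcp_rot: [3.141, 0.002, -2.888]
ft_force: [0.2, 3.0, 4.1]
opening: 87.7
grasp_force: 1.8
```

Emit:
servo_tool([
  [[-0.15,0,0],[0,0,0]],
  [[0,0,0],[0,0,0]],
  [[0,0,-0.3],[0,0,0]],
  [[0.3,0,0],[0,0,0]],
  [[0.4,0,0],[0,0,0]],
  [[0.2,0,0],[0,0,0]],
  [[0,0,0.1],[0,0,0]],
  [[0,0,0],[0,0,0]],
])

```text
time_s: 12.65
ee_pos: [563.6, 55.7, 136.5]
tcp_rot: [-3.142, -0.0, -2.889]
ft_force: [-0.0, 0.1, 0.1]
opening: 87.6
grasp_force: 0.0
```

```bash
python3 r.py 1 -21;python3 t.py
```

```text
scene 0.6 1348
side 0.88 1434
roller [-2.1363e+01 -1.3600e-01  9.0000e-03] 0.111 [[-22.18, 0.41, 0.02], [-21.09, -2.46, 0.02]]
12.85 tip strip [-3.331e+01 -1.180e+00  7.067e+01 -1.000e-02] [0.74760377 0.10781335 0.68726786]
```

Emit:
servo_tool([
  [[0.04,0,0.12],[0,0,0]],
  [[0,0,0.08],[0,0,0]],
  [[-0.15,0,0],[0,0,0]],
  [[-0.25,0,0],[0,0,0]],
  [[-0.3,0,0],[0,0,0]],
  [[-0.3,0,0],[0,0,0]],
  [[-0.25,0,0],[0,0,0]],
  [[-0.2,0,0],[0,0,0]],
])

```text
time_s: 13.65
ee_pos: [606.3, 67.4, 131.5]
tcp_rot: [3.141, 0.003, -2.888]
ft_force: [-1.3, 3.3, 4.6]
opening: 87.2
grasp_force: 2.5
```

Emit:
servo_tool([
  [[-0.12,0,0],[0,0,0]],
  [[0,0,0],[0,0,0]],
  [[0,0,0],[0,0,0]],
  [[0,0,-0.2],[0,0,0]],
  [[0,0,-0.6],[0,0,0]],
  [[0,0,-0.8],[0,0,0]],
  [[0,0,-0.8],[0,0,0]],
  [[0,0,-0.6],[0,0,0]],
])

```text
time_s: 14.45
ee_pos: [608.2, 66.9, 222.0]
tcp_rot: [-3.141, -0.0, -2.889]
ft_force: [0.2, 0.3, -0.6]
opening: 87.7
grasp_force: 0.0
```

```bash
python3 r.py 1 0;python3 t.py; python3 -c "
from workcell import robot;import cv2
for c in ('scene',):
  cv2.imwrite('pics/f1.png',cv2.resize(robot.snapshot(c)[160:290,220:380,::-1],None,fx=4.5,fy=4.5))"
```

```text
scene 0.69 1418
roller [0.079 2.16  0.025] 0.068 [[0.08, 2.16, 0.03]]
14.65 tip strip [ 1.1760e+01 -1.7700e+00  1.5466e+02 -1.0000e-02] [-0.12677825 -0.54230133 -0.56051993]
```

View pics/f1.png

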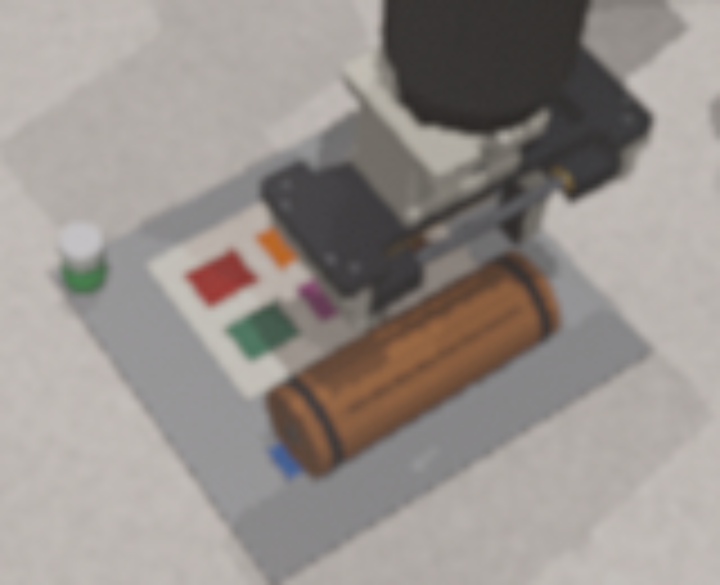

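The roller now covers the strip; only its left end shows, at about crop (288, 459), lined up with the roller's axis. I'll check that it is at rest, then hand in.

```bash
python3 r.py && python3 -c "
from workcell import robot
print(robot.close_job())"
```

```text
scene 0.92 1544
side 0.61 1628
roller [ 0.648  0.792 -0.004] 0.048 [[0.25, 1.5, 0.0], [2.16, -1.16, -0.01]]
the job is handed in; nothing more can be done
None
```

I rolled the roller onto the blue strip in six top-contact strokes and handed the job in at about 15 s. The last camera measurement put it within about 2 mm of the strip's middle and nearly parallel (under 0.01 rad), with the gripper clear above; no verdict came back.

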